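Turn the wood specimen in the scanner clamp and start the scan

TASK

The wood specimen in the scanner's clamp has its bark hidden against the sliding jaw: slide the jaw open by its orange post, turn the specimen so that the bark squarely faces the scanner's window, stand it back between the jaws in the middle of their width, in front of the window, and slide the jaw shut snugly on it. Then press the green button fully down for a moment to start the scan and let it come up again, leaving the specimen clamped. Never press the red or yellow button, and leave the other things on the bench (and the white tile on the scanner's deck) where they stand.

Things in the scene. Friction and masses are not known exactly. Their poses are not given: they have to be found in the camera images.
- scanner: bench scanner with clamp, fixed. Origin on the bench under the clamp centre; z up, +x to the window, +y the way the sliding jaw opens. Aluminium deck 12 mm thick, x -60..130, y -75..165 mm. Fixed dark jaw: face at y = -25, x -30..30 mm, 14 mm thick, a support behind it, top 42 mm above the bench.
- window (a point): centre of the scanner's dark window (scanner x = 76, y = 0, z = 62 mm), on the face of the white sensor head that looks to the clamp; the head spans scanner x 76..126, y -55..55 mm, top 108 mm above the bench
- jaw (a joint): slide of the moving steel jaw, m, 0 to 0.045, growing as it opens; its face is at scanner y = 5 mm + this, the gap 30 mm + this (0.020 when shut on 50 mm). Jaw 60 mm wide, 14 mm thick, top 42 mm above the bench. Slides with about 3 N and stays where left; starts 1 to 5 mm clear of the specimen.
- post_top (a point): centre of the top of the orange upright post on the sliding jaw, its handle: 16 mm diameter, free from 25 to 78 mm above the bench, 75 mm in +y from the jaw's face; it moves with the jaw
- specimen: loose upright wood block 50 (own x) x 36 (own y) x 100 mm high, about 120 g; origin at the centre of its underside, on the deck 12 mm above the bench. Its own +y broad side is dark bark 6 mm thick, seen from above as a dark strip; the rest is pale wood. It starts between the jaws, bark towards the sliding jaw (scanner +y).
- bark (a point): centre of the specimen's bark face (18 mm out from its middle, 50 mm above its underside)
- green_top (a point): centre of the top of the green start button: 32 mm diameter cap on a grey 64 x 64 mm fixed box 45 mm high, black collar to 57 mm high. The box is fixed to the bench; the three boxes swap places from start to start. Top 63 mm above the bench when up; z axis up.
- green (a joint): how far the green button is pressed, m: 0 up, 0.006 fully down (about 5 N, springs back)
- red_top (a point): the same on a like box with a red button, not to be pressed
- red (a joint): how far the red button is pressed, m, as for the green
- yellow_top (a point): the same on a like box with a yellow button, not to be pressed
- yellow (a joint): how far the yellow button is pressed, m, as for the green
- tile: loose white reference tile, 24 x 24 x 30 mm high, standing on the deck beside the post's path (near scanner x = -47, y = 115 mm); leave it there. Origin: centre of underside
- lamp: loose small glass spirit lamp, 70 mm diameter, 97 mm high; bystander. Origin: centre of underside
- beaker: loose clear beaker of upright instruments, 72 mm diameter, 170 mm high with them; bystander. Origin: centre of underside
- wash_bottle: loose white bottle with red cap, 66 mm diameter, 190 mm high; bystander. Origin: centre of underside
- jar: loose amber jar with red cap, 68 mm diameter, 90 mm high; bystander. Origin: centre of underside
- dropper: loose small amber dropper bottle with black cap, 40 mm diameter, 90 mm high; bystander. Origin: centre of underside
- dishes: two loose stacked culture dishes, 90 mm diameter, 31 mm high; bystander. Origin: centre of underside
Things that resemble listed ones, but are neither listed nor needed, are in the scene too. Leave any blue look-alike of the specimen alone.

How it is judged:
By the outcome, as a careful person would: the job done as asked, in the order asked, and still so for the second after the job is handed in, with the robot touching nothing.
It also fails if it takes over 67 s, if anything falls off the work surface, if the arm or the gripper's body presses on something with over 40 N, if the wrist force passes 120 N, or if a joint passes its speed limit or range.

ROBOT

A 6-joint arm with a two-finger parallel gripper is mounted at the origin on the work surface. World frame = base frame: x ahead of the robot, y to its left, z up, the work surface at z = 0. Lengths are in m, angles in rad, forces in N, time in s.
With the tool pointing down it reaches from about 0.425 to 0.925 m from the base axis. Payload 12.5 kg.
Tool frame: the origin (TCP) lies at the very end of the fingers, on their centre line; the grasp point (between the pads) lies 19 mm behind it; z points along the fingers, y is the line along which they close (so a half turn about z gives the same grasp; the last joint's range is limited). The gripper opens to 85 mm and grips with 20 to 120 N. Pads are 22 mm wide; open, the fingers measure 114 mm over their backs; the gripper's body (76 mm by 85 mm) begins 54 mm behind the grasp point. The pads swing forward as they close: fully open they stand 13 mm farther back than shut.
Start: joints at [1.204, 0.491, 1.559, -0, 1.092, -0.106], TCP at [0.161, 0.604, 0.231] pointing down, gripper open.
Joint ranges: [-3.1, 3.1], [-0.84, 2.19], [0.05, 2.79], [-1.13, 4.28], [0.06, 2.93], [-2.69, 2.69]. Speed limits (rad/s): [2.22, 2.22, 2.79, 3.14, 3.14, 3.14].

INTERFACE

Orientations are given as a 3x3 rotation matrix whose columns are the frame's x, y, z axes.
In Python, from bench import arm gives the robot as it stands. The module is installed in compiled form; this text tells all that it offers.
- The arm moves only by the shell command python3 -m handwheel 'ROWS' [OPENING]. ROWS is JSON, a list of rows, each a list of 2 entries, a list of its own where there are three numbers: the shift along the tool's x, y, z in mm, then the turn, a rotation vector about the tool's x, y, z in degrees. A call has 1 to 8 rows; each row is the pose to reach, as a shift and turn from the pose commanded when the call began, along the tool's axes at that moment; what a row does not reach only later rows make up. A row lasts 1/10 s, in which the tool goes at most 50 mm and 8.59 degrees, less where a joint would pass 70% of its speed; a pose out of reach is approached as far as the arm can. A call with a gripper value outside its range is refused whole. OPENING is the finger opening in mm, from 0 to 85.4, set as the call begins (- or left out, the last holds). The fingers move at their own pace and stop on an object; the grip force is fixed at half the most. Time passes only in rows, so rows that repeat a pose let the fingers close. It gives the time, the measured TCP pose, the force, the opening and the grip force at its end, in the units of the state.
- arm.get_obs(): the state, without advancing time (a new reading comes with each control period).
- arm.capture(name): name is "scene" or "side" or "wrist"; returns (picture, depth): 420x560x3 uint8, red, green, blue; 420x560 float32, m along the optical axis (not along the pixel's ray), 0 where there is no reading.
- arm.camera_model(name): a dict with "fx", "fy", "cx", "cy" (pixels), "k1" (the pictures are not rectified: a ray, as slopes to the right and down, at radius r is drawn at 1 + k1 r^2 times it, then the intrinsics apply), "rvec" (rotation vector, rad) and "tvec" (3), from world to camera coordinates, as OpenCV has them; the wrist camera has in their place "T_tool_cam" (4x4, takes a point from camera to tool coordinates, whose origin is the TCP and whose axes are the flange's). Camera axes: x right, y down, z forward; pixel columns grow to the right and rows downward; lengths in m; the calibration is good to about 2 mm. A picture is of the moment at which its call begins: read the wrist's pose just before it. camera_model takes no time and is no camera call.
- arm.job_done(): hands the job in; it is judged then, once.
The state is a dict: "t": time; "joint_positions": joint angles; "qvel": joint speeds; "joint_efforts": joint torques, N m; "tool_pos": TCP position; "ee_rot": TCP orientation; "wrist_force": force on the tool from outside, world axes, zero at the start; "moment": the same for the moment, N m; "width": opening from 0.0 (shut) to 1.0 (fully open); "grasp_force": force on a finger pad.
Only numpy, scipy, OpenCV 4.12 (cv2) and the standard library are available. Lean on these libraries where they do the work, as an engineer would, in place of code of your own. Each camera call takes 0.05 s, during which the arm holds its last target. There are 200 camera calls.

## Working session

There is one attempt and no reset: what is moved stays moved. The work goes in short steps, Python scripts to look and compute and a shell command to move; the robot and the scene stay as the last step left them, time stands still between calls to the robot, and variables do not carry over. Pictures are saved under pics/ and viewed, at most 10 in all, crops included, and the job is handed in when it is done.

```bash
mkdir -p pics; cat > h.py <<'E'
import numpy as np, cv2
from bench import arm
def cap(n):
    o=arm.get_obs(); p,d=arm.capture(n); return o,p,d
def cam(n,o=None):
    m=arm.camera_model(n)
    if n=="wrist":
        T=np.eye(4);T[:3,:3]=o["ee_rot"];T[:3,3]=o["tool_pos"];T=T@np.array(m["T_tool_cam"])
        R=T[:3,:3];c=T[:3,3]
    else:
        Rw=cv2.Rodrigues(np.array(m["rvec"],float))[0];R=Rw.T;c=-Rw.T@np.array(m["tvec"],float).ravel()
    return m,R,c
def rays(n,uv,o=None):
    m,R,c=cam(n,o);K=np.array([[m["fx"],0,m["cx"]],[0,m["fy"],m["cy"]],[0,0,1.]])
    s=cv2.undistortPoints(np.array(uv,float).reshape(-1,1,2),K,np.array([m["k1"],0,0,0,0.])).reshape(-1,2)
    return c,np.c_[s,np.ones(len(s))]@R.T
def onplane(n,uv,z,o=None):
    c,r=rays(n,uv,o);return c+r*((z-c[2])/r[:,2])[:,None]
def bydepth(n,uv,d,o=None):
    c,r=rays(n,uv,o);uv=np.array(uv).astype(int).reshape(-1,2);return c+r*d[uv[:,1],uv[:,0]][:,None]
def save(f,p): cv2.imwrite("pics/"+f,cv2.cvtColor(p,cv2.COLOR_RGB2BGR))
E
python3 - <<'E'
from h import *
for n in("scene","side","wrist"):
    o,p,d=cap(n);save(n+"0.png",p);np.savez("/tmp/"+n+"0.npz",p=p,d=d)
    m,R,c=cam(n,o);print(n,c.round(3),R[:,2].round(2))
print(o)
E
```

```text
scene [1.224 0.271 1.114] [-0.53 -0.25 -0.81]
side [ 0.283 -0.803  0.538] [ 0.26  0.83 -0.49]
wrist [0.091 0.623 0.374] [ 0.28 -0.08 -0.96]
{'t': 0.1, 'joint_positions': array([ 1.20437594e+00,  4.91503730e-01,  1.55941213e+00, -3.14094841e-06,
        1.09174073e+00, -1.05565043e-01]), 'qvel': array([ 0.00192176, -0.0013363 , -0.00138338, -0.00155735, -0.00157547,
        0.00068502]), 'joint_efforts': array([ 3.10304036e-03, -6.19446588e+01, -2.62024927e+01, -2.31228643e-05,
        2.90635966e-03, -1.07239077e-05]), 'tool_pos': array([0.16107031, 0.60366093, 0.23077529]), 'ee_rot': array([[-9.66170085e-01,  2.57905454e-01, -3.78579004e-04],
       [ 2.57905709e-01,  9.66169580e-01, -9.94303178e-04],
       [ 1.09335305e-04, -1.05830367e-03, -9.99999434e-01]]), 'wrist_force': array([-0.39358776, -0.17786036, -0.52464763]), 'moment': array([-0.04044964,  0.02215136,  0.01061307]), 'grasp_force': 0.0, 'width': 1.0020913180017272}
```

View pics/scene0.png

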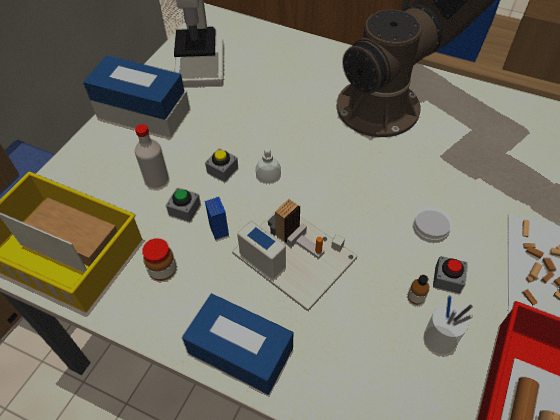

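View pics/side0.png

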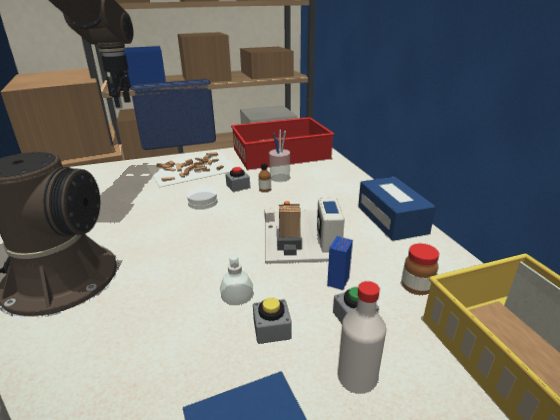

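The scene view shows the specimen at (287,220), orange post (319,243), tile (338,243), head (262,250), green button (182,197), yellow (221,156), red (454,268) and the blue decoy (217,217). In the side view green is at (352,297), the specimen at (290,222) and the post top at (287,204).

```bash
python3 - <<'E'
from h import *
S=np.load("/tmp/scene0.npz");p,d=S["p"],S["d"];hsv=cv2.cvtColor(p,cv2.COLOR_RGB2HSV)
def blob(lo,hi,box):
    m=cv2.inRange(hsv,lo,hi);k=np.zeros_like(m);x0,y0,x1,y1=box;k[y0:y1,x0:x1]=m[y0:y1,x0:x1]
    v,u=np.nonzero(k);return np.c_[u,v]
for nm,lo,hi,box,z in(("post",(5,150,120),(18,255,255),(308,228,328,256),.078),("green",(50,100,40),(90,255,255),(165,180,200,215),.063),("yellow",(22,120,100),(35,255,255),(205,140,240,175),.063),("red",(0,150,80),(8,255,255),(440,255,470,285),.063)):
    uv=blob(lo,hi,box);P=bydepth("scene",uv,d);t=P[:,2]>np.percentile(P[:,2],97)-.004
    print(nm,len(uv),uv.mean(0),"topdepth",P[t].mean(0).round(4),t.sum(),"plane",onplane("scene",[uv[t].mean(0)],z).round(4))
# whole cloud
v,u=np.mgrid[0:420,0:560];uv=np.c_[u.ravel(),v.ravel()];P=bydepth("scene",uv,d)
np.save("/tmp/P.npy",P)
box=(uv[:,0]>225)&(uv[:,0]<360)&(uv[:,1]>195)&(uv[:,1]<312)
for lo,hi,n in((.008,.016,"deck"),(.104,.109,"head"),(.109,.117,"spec"),(.036,.043,"jaws/tile")):
    k=box&(P[:,2]>lo)&(P[:,2]<hi);r=cv2.minAreaRect(P[k][:,:2].astype(np.float32));print(n,k.sum(),P[k].mean(0).round(4),r)
big=cv2.resize(p[185:315,160:365],None,fx=3.8,fy=3.8,interpolation=cv2.INTER_CUBIC);save("crop.png",big)
E
```

```text
post 27 [319.22222222 239.        ] topdepth [0.5645 0.0471 0.079 ] 11 plane [[0.5638 0.0469 0.078 ]]
green 125 [180.608 194.832] topdepth [ 0.5931 -0.3074  0.0882] 50 plane [[ 0.5775 -0.3216  0.063 ]]
yellow 84 [219.96428571 154.04761905] topdepth [ 0.4218 -0.2959  0.0681] 28 plane [[ 0.4179 -0.2987  0.063 ]]
red 147 [454.24489796 265.29931973] topdepth [0.5225 0.3423 0.1084] 52 plane [[0.4909 0.3456 0.063 ]]
deck 3354 [0.6039 0.0363 0.0114] ((0.5888806581497192, -0.0007471144199371338), (0.27521154284477234, 0.26040852069854736), 53.16374969482422)
head 645 [ 0.6258 -0.0639  0.1063] ((0.5874543190002441, -0.05195420980453491), (0.10716317594051361, 0.1516265571117401), 73.26094055175781)
spec 267 [ 0.5554 -0.0484  0.1113] ((0.5903208255767822, -0.06547873467206955), (0.1565323919057846, 0.08255668729543686), 0.10659989714622498)
jaws/tile 331 [ 0.5694 -0.0082  0.04  ] ((0.5964841246604919, -0.02500012516975403), (0.13835331797599792, 0.2849951684474945), 27.2851505279541)
```

View pics/crop.png

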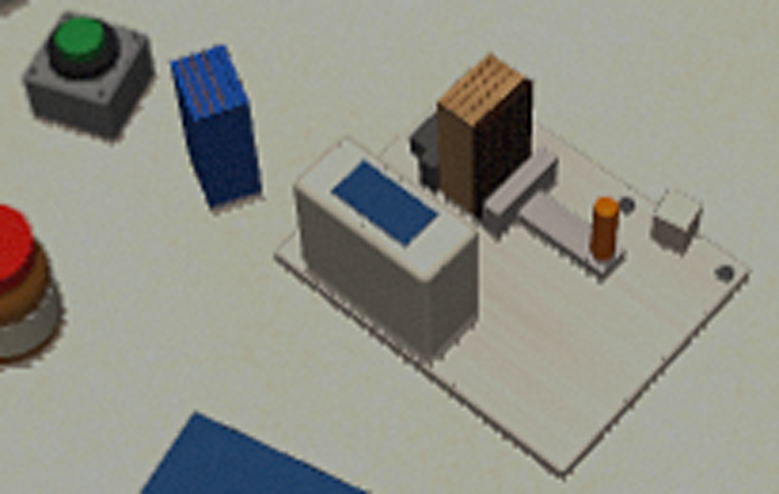

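The crop shows deck corners at crop px (275,257), (563,475), (748,272), the specimen top around (487,88) with bark on its +y side, the jaw bar, the post top (605,205), the tile (677,215) and the green cap (80,35).

```bash
python3 - <<'E'
from h import *
f=lambda L:np.array(L)/3.8+[160,185]-.37
A,B,C=onplane("scene",f([(275,255),(563,475),(748,272)]),.012)
print(A,B,C,np.linalg.norm(B-A),np.linalg.norm(C-B))
ey=(B-A)/np.linalg.norm(B-A);ex=(B-C)/np.linalg.norm(B-C);print(ey,ex,np.degrees([np.arctan2(ey[1],ey[0]),np.arctan2(ex[1],ex[0])]))
print("origin",A-.130*ex+.075*ey, C+.06*ex-.165*ey)
T=onplane("scene",f([(490,55),(533,80),(485,124),(438,102)]),.112);print(T.round(4),T.mean(0))
print("green",onplane("scene",f([(79,35)]),.063))
from scipy.spatial.transform import Rotation as R
W=np.array(arm.camera_model("wrist")["T_tool_cam"]);print(W.round(3))
E
```

```text
[ 0.64557112 -0.14431672  0.012     ] [0.70869478 0.08429966 0.012     ] [0.52916238 0.13354544 0.012     ] 0.23717092215678054 0.18616398115495286
[0.26615261 0.9639309  0.        ] [ 0.96437773 -0.26452902  0.        ] [ 74.56454769 -15.33896874]
origin [ 0.54016346 -0.03763313  0.012     ] [ 0.54310987 -0.0413749   0.012     ]
[[ 0.5113 -0.0558  0.112 ]
 [ 0.5178 -0.0234  0.112 ]
 [ 0.5609 -0.0361  0.112 ]
 [ 0.558  -0.0692  0.112 ]] [ 0.53702064 -0.0461282   0.112     ]
green [[ 0.57626798 -0.32339278  0.063     ]]
[[-0.001 -0.958 -0.286  0.073]
 [ 1.    -0.001 -0.001  0.   ]
 [ 0.001 -0.286  0.958 -0.143]
 [ 0.     0.     0.     1.   ]]
```

```bash
python3 -m handwheel '[[[-35,-31,0],[0,0,0]],[[-70,-63,0],[0,0,0]],[[-105,-95,-5],[0,0,0]],[[-140,-127,-10],[0,0,0]],[[-175,-159,-10],[0,0,0]],[[-210,-191,-10],[0,0,0]],[[-240,-220,-10],[0,0,0]],[[-270,-245,-10],[0,0,0]]]'
python3 -m handwheel '[[[-35,-31,0],[0,0,0]],[[-70,-63,0],[0,0,0]],[[-105,-95,-5],[0,0,0]],[[-140,-127,-10],[0,0,0]],[[-175,-159,-10],[0,0,0]],[[-210,-191,-10],[0,0,0]],[[-240,-220,-10],[0,0,0]],[[-265,-243,-10],[0,0,0]]]'
python3 -m handwheel '[[[0,0,0],[0,0,0]],[[0,0,0],[0,0,0]]]' 40
python3 - <<'E'
from h import *
o,p,d=cap("wrist");save("w1.png",p);np.savez("/tmp/w1.npz",p=p,d=d,R=o["ee_rot"],t=o["tool_pos"])
print(o["t"],o["tool_pos"],o["ee_rot"].round(3),arm.camera_model("wrist")["fx"])
E
```

```text
t: 0.95
tool_pos: [0.3594, 0.2957, 0.2414]
ee_rot: [[-0.966, 0.258, 0.0], [0.258, 0.966, 0.0], [-0.0, 0.0, -1.0]]
wrist_force: [0.1, 1.5, 0.3]
width: 1.003
grasp_force: 0.0
t: 1.75
tool_pos: [0.553, -0.0078, 0.2511]
ee_rot: [[-0.966, 0.259, -0.0], [0.259, 0.966, 0.0], [0.0, -0.0, -1.0]]
wrist_force: [-0.0, -0.3, -0.5]
width: 0.999
grasp_force: 0.0
t: 1.95
tool_pos: [0.552, -0.006, 0.2508]
ee_rot: [[-0.966, 0.259, -0.001], [0.259, 0.966, 0.0], [0.001, 0.0, -1.0]]
wrist_force: [0.4, -0.1, -0.3]
width: 0.692
grasp_force: 0.0
1.95 [ 0.5520443  -0.00602531  0.25079109] [[-0.966  0.259 -0.001]
 [ 0.259  0.966  0.   ]
 [ 0.001  0.    -1.   ]] 353.9628391716177
```

View pics/w1.png

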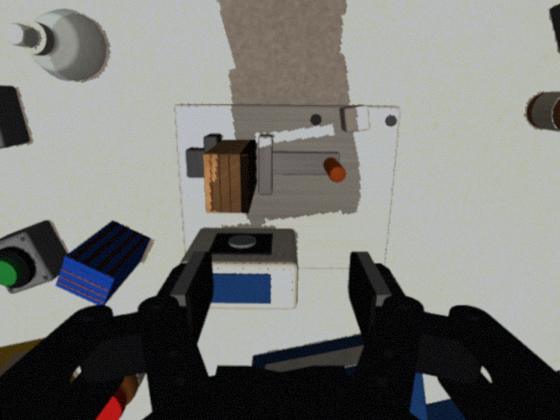

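The wrist view shows the deck corners (175,104), (400,106), the specimen at (230,176) with bark on its right, the jaw bar (265,165), the post top (338,172), the tile (353,118), and the green cap at left (8,272).

```bash
cat > meas.py <<'E'
from h import *
def rect(P,k):
    r=cv2.minAreaRect(P[k][:,:2].astype(np.float32)); return k.sum(),np.round(P[k].mean(0),4),np.round(cv2.boxPoints(r),4).tolist(),np.round(r[1],4),round(r[2],1)
def cloud(p,d,o):
    v,u=np.mgrid[0:420,0:560];uv=np.c_[u.ravel(),v.ravel()];P=bydepth("wrist",uv,d,o);P[d.ravel()==0]=9;return uv,P
E
python3 - <<'E'
from meas import *
W=np.load("/tmp/w1.npz");p,d=W["p"],W["d"];o=dict(ee_rot=W["R"],tool_pos=W["t"])
uv,P=cloud(p,d,o)
def B(u0,v0,u1,v1,lo,hi):return (uv[:,0]>u0)&(uv[:,0]<u1)&(uv[:,1]>v0)&(uv[:,1]<v1)&(P[:,2]>lo)&(P[:,2]<hi)
for n,a in dict(spec=(190,125,270,225,.105,.12),jaw=(256,125,275,205,.036,.048),post=(315,145,355,190,.07,.086),tile=(335,95,375,140,.036,.048),fixj=(180,130,206,190,.036,.05),head=(185,220,305,312,.1,.115),deck=(170,95,405,275,.006,.018),decoy=(50,210,160,310,.09,.11)).items():
    print(n,*rect(P,B(*a)),sep=" ")
hsv=cv2.cvtColor(p,cv2.COLOR_RGB2HSV);m=cv2.inRange(hsv,(2,150,60),(18,255,255));m[:, :315]=0;m[:,360:]=0;m[:140]=0;m[195:]=0
v,u=np.nonzero(m);print("orange",u.min(),u.max(),v.min(),v.max())
# deck corners via rays
print(onplane("wrist",[(175,104),(400,106),(388,268)],.012,o).round(4))
big=cv2.resize(p[95:315,170:410],None,fx=2.7,fy=2.7,interpolation=cv2.INTER_CUBIC);save("w1c.png",big)
E
```

```text
spec 2706 [ 0.5356 -0.0474  0.1126] [[0.507099986076355, -0.059300001710653305], [0.5555999875068665, -0.07289999723434448], [0.5656999945640564, -0.03709999844431877], [0.5171999931335449, -0.023399999365210533]] [0.0372 0.0504] 74.3
jaw 794 [ 0.5416 -0.0198  0.0425] [[0.5127000212669373, -0.01899999938905239], [0.5698000192642212, -0.0348999984562397], [0.5734000205993652, -0.02199999988079071], [0.5163000226020813, -0.006099999882280827]] [0.0134 0.0592] 74.5
post 246 [0.5598 0.0451 0.0776] [[0.5514000058174133, 0.039799999445676804], [0.566100001335144, 0.03610000014305115], [0.5698000192642212, 0.05050000175833702], [0.5551000237464905, 0.05429999902844429]] [0.0149 0.0151] 75.7
tile 619 [0.5206 0.0784 0.0424] [[0.5078999996185303, 0.06790000200271606], [0.5320000052452087, 0.06560000032186508], [0.5343000292778015, 0.08959999680519104], [0.510200023651123, 0.09189999848604202]] [0.0241 0.0242] 84.6
fixj 43 [ 0.5057 -0.0722  0.0425] [[0.498199999332428, -0.0714000016450882], [0.5141000151634216, -0.07649999856948853], [0.5149000287055969, -0.07410000264644623], [0.49889999628067017, -0.0689999982714653]] [0.0025 0.0167] 72.4
head 4178 [ 0.6351 -0.0531  0.1069] [[0.5964000225067139, -0.10740000009536743], [0.6448000073432922, -0.12110000103712082], [0.6725999712944031, -0.02239999920129776], [0.6241999864578247, -0.008799999952316284]] [0.1025 0.0502] 74.3
deck 22507 [0.5731 0.0123 0.0128] [[0.45660001039505005, -0.09740000218153], [0.6407999992370605, -0.1500999927520752], [0.707099974155426, 0.08160000294446945], [0.5228999853134155, 0.13429999351501465]] [0.241  0.1916] 74.0
decoy 2113 [ 0.5926 -0.2086  0.0999] [[0.5636000037193298, -0.21739999949932098], [0.5920000076293945, -0.24289999902248383], [0.6258000135421753, -0.2053000032901764], [0.5974000096321106, -0.17970000207424164]] [0.0506 0.0382] 48.1
orange 327 345 158 181
[[ 0.4598 -0.0963  0.012 ]
 [ 0.5233  0.1322  0.012 ]
 [ 0.7065  0.0864  0.012 ]]
```

View pics/w1c.png

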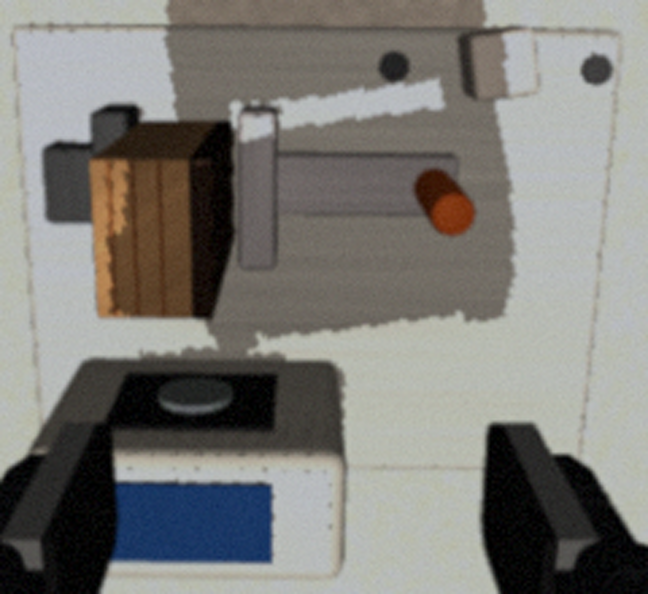

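Measurements are consistent: scanner yaw about -15.6°, origin about (0.536,-0.042). Specimen top reads 0.1126 m, post top 0.0776 m and jaw slide about 10 mm. Now I'll grip the post.

```bash
python3 -m handwheel '[[[5,40,20],[0,0,0.6]],[[5,52,60],[0,0,0.6]],[[5,52,105],[0,0,0.6]],[[5,52,145],[0,0,0.6]],[[5,52,170],[0,0,0.6]],[[5,52,190],[0,0,0.6]],[[5,52,203],[0,0,0.6]],[[5,52,203],[0,0,0.6]]]'
python3 -m handwheel '[[[0,0,0],[0,0,0]],[[0,0,0],[0,0,0]],[[0,0,0],[0,0,0]],[[0,0,0],[0,0,0]],[[0,0,0],[0,0,0]]]' 8
```

```text
t: 2.8
tool_pos: [0.5599, 0.0468, 0.0473]
ee_rot: [[-0.964, 0.267, -0.002], [0.267, 0.964, 0.0], [0.002, -0.0, -1.0]]
wrist_force: [-0.1, 0.6, -0.5]
width: 0.469
grasp_force: 0.0
t: 3.3
tool_pos: [0.5612, 0.0462, 0.0495]
ee_rot: [[-0.963, 0.268, 0.002], [0.268, 0.963, 0.0], [-0.002, 0.001, -1.0]]
wrist_force: [-1.8, 3.4, 7.8]
width: 0.169
grasp_force: 58.7
```

```bash
python3 -m handwheel '[[[0,4,0],[0,0,0]],[[0,8,0],[0,0,0]],[[0,12,0],[0,0,0]],[[0,16,0],[0,0,0]],[[0,20,0],[0,0,0]],[[0,24,0],[0,0,0]],[[0,28,0],[0,0,0]],[[0,28,0],[0,0,0]]]'
python3 -m handwheel '[[[0,0,0],[0,0,0]],[[0,0,0],[0,0,0]],[[0,0,0],[0,0,0]],[[0,0,-40],[0,0,0]],[[0,0,-80],[0,0,0]],[[0,0,-120],[0,0,0]],[[0,0,-140],[0,0,0]],[[0,0,-140],[0,0,0]]]' 40
```

```text
t: 4.1
tool_pos: [0.5687, 0.0732, 0.0495]
ee_rot: [[-0.963, 0.268, 0.002], [0.268, 0.963, 0.0], [-0.002, 0.001, -1.0]]
wrist_force: [-0.9, 2.4, 7.2]
width: 0.168
grasp_force: 58.9
t: 4.9
tool_pos: [0.5693, 0.0729, 0.1913]
ee_rot: [[-0.963, 0.268, 0.005], [0.268, 0.963, 0.0], [-0.005, 0.002, -1.0]]
wrist_force: [-0.5, -0.9, -0.3]
width: 0.469
grasp_force: 0.0
```

```bash
python3 -m handwheel '[[[0,-45,0],[0,0,0]],[[0,-90,0],[0,0,0]],[[-1,-125,0],[0,0,0]],[[-1,-125,20],[0,0,0]],[[-1,-125,60],[0,0,0]],[[-1,-125,100],[0,0,0]],[[-1,-125,128],[0,0,0]],[[-1,-125,128],[0,0,0]]]' 76
python3 -m handwheel '[[[0,0,0],[0,0,0]],[[0,0,0],[0,0,0]],[[0,0,0],[0,0,0]],[[0,0,0],[0,0,0]],[[0,0,0],[0,0,0]]]' 25
python3 -m handwheel '[[[0,0,-10],[0,0,0]],[[0,0,-40],[0,0,0]],[[0,0,-75],[0,0,0]],[[0,0,-75],[0,0,0]]]'
```

```text
t: 5.7
tool_pos: [0.5336, -0.0474, 0.0563]
ee_rot: [[-0.963, 0.268, -0.007], [0.268, 0.963, 0.002], [0.007, -0.0, -1.0]]
wrist_force: [0.2, -0.7, 0.0]
width: 0.896
grasp_force: 0.0
t: 6.2
tool_pos: [0.5364, -0.0478, 0.0618]
ee_rot: [[-0.963, 0.268, 0.003], [0.268, 0.963, -0.0], [-0.003, 0.0, -1.0]]
wrist_force: [-0.5, -0.6, 7.9]
width: 0.42
grasp_force: 60.1
t: 6.6
tool_pos: [0.5374, -0.048, 0.14]
ee_rot: [[-0.963, 0.268, 0.007], [0.268, 0.963, -0.001], [-0.007, 0.001, -1.0]]
wrist_force: [0.5, -0.4, -0.3]
width: 0.417
grasp_force: 60.1
```

```bash
python3 -m handwheel '[[[0,0,0],[0,0,8]],[[0,0,0],[0,0,16]],[[0,0,0],[0,0,24]],[[0,0,0],[0,0,32]],[[0,0,0],[0,0,40]],[[0,0,0],[0,0,48]],[[0,0,0],[0,0,56]],[[0,0,0],[0,0,64]]]'
python3 -m handwheel '[[[0,0,0],[0,0,8]],[[0,0,0],[0,0,16]],[[0,0,0],[0,0,23]],[[0,0,0],[0,0,26]],[[0,0,0],[0,0,26]],[[0,0,0],[0,0,26]]]'
python3 - <<'E'
from meas import *
o,p,d=cap("wrist");save("w2.png",p);s,ps,ds=cap("scene");save("s2.png",ps)
uv,P=cloud(p,d,o);print(o["joint_positions"].round(2),o["tool_pos"],o["ee_rot"].round(4))
b=np.vstack([cv2.resize(ps[185:315,160:365],None,fx=2.7,fy=2.7)]);a=p
c=np.zeros((420+b.shape[0],560,3),np.uint8);c[:420]=a;c[420:,:b.shape[1]]=b;save("c2.png",cv2.resize(c,None,fx=.77,fy=.77))
# TCP vs specimen middle: depth top
for lo,hi in((.17,.21),):
    k=(P[:,2]>lo)&(P[:,2]<hi);print(rect(P,k))
E
```

```text
t: 7.4
tool_pos: [0.5355, -0.0477, 0.1354]
ee_rot: [[-0.176, 0.984, -0.0], [0.984, 0.176, 0.0], [0.0, -0.0, -1.0]]
wrist_force: [0.9, -0.2, -1.3]
width: 0.416
grasp_force: 60.0
t: 8.0
tool_pos: [0.5356, -0.0477, 0.1353]
ee_rot: [[0.266, 0.964, 0.0], [0.964, -0.266, 0.0], [0.0, 0.0, -1.0]]
wrist_force: [-0.6, 0.5, -0.6]
width: 0.414
grasp_force: 60.0
[-0.21  0.49  1.87  0.    0.78  0.06] [ 0.53564935 -0.04769341  0.13534374] [[ 2.662e-01  9.639e-01  0.000e+00]
 [ 9.639e-01 -2.662e-01  1.000e-04]
 [ 1.000e-04  0.000e+00 -1.000e+00]]
(np.int64(35128), array([ 0.5374, -0.0397,  0.1919]), [[0.47429999709129333, -0.04390000179409981], [0.5879999995231628, -0.07590000331401825], [0.5982999801635742, -0.03920000046491623], [0.4846000075340271, -0.007199999876320362]], array([0.0381, 0.1181]), 74.3)
```

View pics/c2.png

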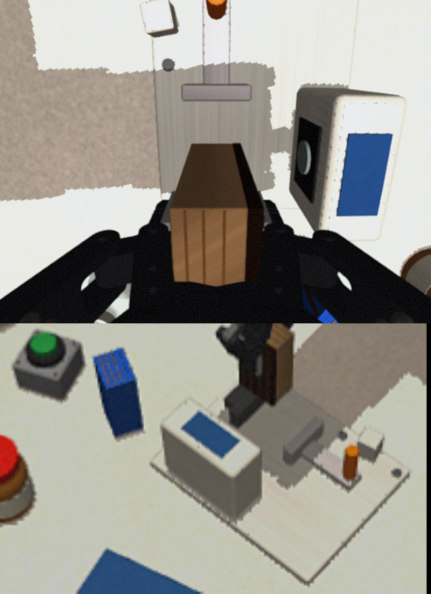

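The bark now faces the head (dark strip on the right in the wrist view). The open jaw is at (216,92) in the composite. I'll locate the specimen in the grip and the jaws precisely.

```bash
python3 - <<'E'
from meas import *
o,p,d=cap("wrist");uv,P=cloud(p,d,o)
L=(P-o["tool_pos"])@o["ee_rot"]*1000
u,v=uv.T
k=(u>215)&(u<345)&(v>180)&(v<372)&(np.abs(P[:,2]-.1875)<.006)
print(k.sum(),P[k][:,2].mean(),"tx",np.percentile(L[k][:,0],[.5,1,50,99,99.5]),"ty",np.percentile(L[k][:,1],[1,50,99]))
# jaw rect
k=(u>230)&(u<335)&(v>105)&(v<132)&(np.abs(P[:,2]-.042)<.006);print("jaw",rect(P,k))
k=(u>370)&(u<535)&(v>105)&(v<320)&(np.abs(P[:,2]-.107)<.008);print("head",rect(P,k))
k=(u>265)&(u<300)&(v<30)&(np.abs(P[:,2]-.078)<.006);print("post",rect(P,k))
O=np.array([.536,-.0418]);a=np.radians(74.4);ey=np.array([np.cos(a),np.sin(a)]);ex=np.array([ey[1],-ey[0]])
D=o["tool_pos"][:2]-O;print("tcp in scanner",D@ex,D@ey)
E
```

```text
12414 0.1862394474617849 tx [-11.34620999 -10.68739689   9.95846788  24.48925101  24.61428711] ty [-18.06979551  -0.2346338   17.50253372]
jaw (np.int64(1995), array([0.5508, 0.0074, 0.0426]), [[0.5198000073432922, 0.00860000029206276], [0.578000009059906, -0.007600000128149986], [0.5817000269889832, 0.005799999926239252], [0.5235000252723694, 0.021900000050663948]], array([0.0139, 0.0604]), 74.5)
head (np.int64(16900), array([ 0.6332, -0.0607,  0.1067]), [[0.5943999886512756, -0.11309999972581863], [0.6427000164985657, -0.12690000236034393], [0.6726999878883362, -0.02250000089406967], [0.6244000196456909, -0.00860000029206276]], array([0.1087, 0.0502]), 74.0)
post (np.int64(206), array([0.5674, 0.0674, 0.0769]), [[0.5598999857902527, 0.0674000009894371], [0.5735999941825867, 0.06340000033378601], [0.5748000144958496, 0.06750000268220901], [0.5612000226974487, 0.07159999758005142]], array([0.0044, 0.0142]), 73.5)
tcp in scanner 0.0012763037237806657 -0.005789706983622831
```

```bash
python3 -m handwheel '[[[9,0,0],[0,0,0]],[[9,0,10],[0,0,0]],[[9,0,35],[0,0,0]],[[9,0,55],[0,0,0]],[[9,0,66],[0,0,0]],[[9,0,71],[0,0,0]],[[9,0,73],[0,0,0]],[[9,0,73],[0,0,0]]]'
python3 -m handwheel '[[[0,0,1],[0,0,0]],[[0,0,1],[0,0,0]],[[0,0,1],[0,0,0]]]'
```

```text
t: 8.95
tool_pos: [0.5384, -0.0391, 0.0625]
ee_rot: [[0.268, 0.963, 0.0], [0.963, -0.268, -0.0], [0.0, 0.0, -1.0]]
wrist_force: [0.8, -0.0, -1.0]
width: 0.416
grasp_force: 60.0
t: 9.25
tool_pos: [0.5385, -0.0391, 0.0618]
ee_rot: [[0.268, 0.963, 0.001], [0.963, -0.268, -0.0], [0.0, 0.001, -1.0]]
wrist_force: [0.1, 0.3, 2.4]
width: 0.413
grasp_force: 60.3
```

```bash
python3 -m handwheel '[[[0,0,0],[0,0,0]],[[0,0,0],[0,0,0]],[[0,0,0],[0,0,0]],[[0,0,-30],[0,0,0]],[[0,0,-70],[0,0,0]],[[0,0,-110],[0,0,0]],[[0,0,-150],[0,0,0]],[[0,0,-150],[0,0,0]]]' 58
python3 -m handwheel '[[[0,0,0],[0,0,-8]],[[0,0,0],[0,0,-16]],[[0,0,0],[0,0,-24]],[[0,0,0],[0,0,-32]],[[0,0,0],[0,0,-40]],[[0,0,0],[0,0,-48]],[[0,0,0],[0,0,-56]],[[0,0,0],[0,0,-64]]]' 40
python3 -m handwheel '[[[20,40,0],[0,0,-8]],[[30,60,0],[0,0,-16]],[[40,80,0],[0,0,-23]],[[40,80,0],[0,0,-26]],[[40,80,0],[0,0,-26]],[[40,80,0],[0,0,-26]]]'
python3 - <<'E'
from meas import *
o,p,d=cap("wrist");save("w3.png",p);uv,P=cloud(p,d,o);print(o["tool_pos"],o["ee_rot"].round(3))
np.savez("/tmp/w3.npz",p=p,d=d,R=o["ee_rot"],t=o["tool_pos"])
E
```

```text
t: 10.05
tool_pos: [0.5398, -0.0394, 0.2161]
ee_rot: [[0.268, 0.963, 0.008], [0.963, -0.268, -0.002], [0.001, 0.008, -1.0]]
wrist_force: [0.6, -0.4, -0.1]
width: 0.681
grasp_force: 0.0
t: 10.85
tool_pos: [0.5379, -0.039, 0.2104]
ee_rot: [[-0.752, 0.659, -0.001], [0.659, 0.752, 0.0], [0.001, -0.0, -1.0]]
wrist_force: [0.6, -0.3, 0.3]
width: 0.465
grasp_force: 0.0
t: 11.45
tool_pos: [0.561, 0.0472, 0.2107]
ee_rot: [[-0.963, 0.27, -0.001], [0.27, 0.963, 0.0], [0.001, -0.0, -1.0]]
wrist_force: [-0.0, -0.2, 0.6]
width: 0.467
grasp_force: 0.0
[0.56104733 0.04717894 0.21073666] [[-0.963  0.27  -0.001]
 [ 0.27   0.963  0.   ]
 [ 0.001 -0.    -1.   ]]
```

View pics/w3.png

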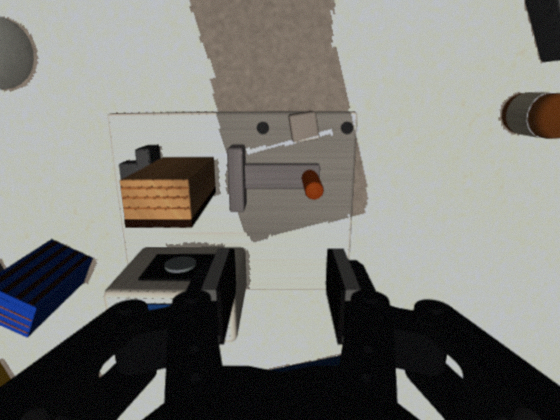

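The specimen top at (155,205) stands upright with its bark strip on the window side, the jaw is at (237,178) and the post top at (314,190). Next I measure.

```bash
python3 - <<'E'
from meas import *
W=np.load("/tmp/w3.npz");p,d=W["p"],W["d"];o=dict(ee_rot=W["R"],tool_pos=W["t"]);uv,P=cloud(p,d,o);u,v=uv.T
def B(u0,v0,u1,v1,lo,hi):return (u>u0)&(u<u1)&(v>v0)&(v<v1)&(P[:,2]>lo)&(P[:,2]<hi)
O=np.array([.536,-.0418]);a=np.radians(74.4);ey=np.array([np.cos(a),np.sin(a)]);ex=np.array([ey[1],-ey[0]])
for n,b in dict(spec=(110,145,225,235,.105,.12),jaw=(225,140,248,215,.037,.047),post=(295,165,330,205,.072,.084),tile=(280,105,325,145,.036,.048),deck=(100,105,365,295,.006,.018)).items():
    r=rect(P,B(*b));c=np.mean(r[2],0)-O;print(n,r[0],r[1],r[3],r[4],"scanner",(c@ex*1000).round(1),(c@ey*1000).round(1))
print(o["tool_pos"])
E
```

```text
spec 3517 [ 0.5372 -0.0383  0.1125] [0.0508 0.0368] 75.0 scanner 1.2 2.4
jaw 1013 [0.5495 0.0083 0.0425] [0.0143 0.0599] 74.7 scanner 0.6 51.5
post 300 [0.5677 0.0731 0.0779] [0.0153 0.0148] 75.9 scanner -0.1 119.3
tile 760 [0.5207 0.0794 0.0426] [0.0242 0.0242] 83.7 scanner -46.7 112.8
deck 25412 [0.5722 0.0147 0.0128] [0.2407 0.19  ] 74.5 scanner 35.8 45.6
[0.56104733 0.04717894 0.21073666]
```

```bash
python3 -m handwheel '[[[0,27,10],[0,0,0]],[[0,27,50],[0,0,0]],[[0,27,90],[0,0,0]],[[0,27,125],[0,0,0]],[[0,27,150],[0,0,0]],[[0,27,160],[0,0,0]],[[0,27,162],[0,0,0]],[[0,27,162],[0,0,0]]]'
python3 -m handwheel '[[[0,0,0],[0,0,0]],[[0,0,0],[0,0,0]],[[0,0,0],[0,0,0]],[[0,0,0],[0,0,0]],[[0,0,0],[0,0,0]]]' 8
python3 -m handwheel '[[[0,-3,0],[0,0,0]],[[0,-6,0],[0,0,0]],[[0,-9,0],[0,0,0]],[[0,-12,0],[0,0,0]],[[0,-14,0],[0,0,0]],[[0,-16,0],[0,0,0]],[[0,-16,0],[0,0,0]]]'
python3 -m handwheel '[[[0,-1,0],[0,0,0]],[[0,-1,0],[0,0,0]],[[0,-1,0],[0,0,0]]]'
```

```text
t: 12.3
tool_pos: [0.569, 0.0731, 0.05]
ee_rot: [[-0.963, 0.269, 0.001], [0.269, 0.963, 0.0], [-0.001, 0.0, -1.0]]
wrist_force: [-0.3, 0.0, -0.0]
width: 0.469
grasp_force: 0.0
t: 12.8
tool_pos: [0.5691, 0.0733, 0.0507]
ee_rot: [[-0.963, 0.268, 0.002], [0.268, 0.963, 0.0], [-0.002, 0.001, -1.0]]
wrist_force: [-1.4, -0.8, 5.6]
width: 0.165
grasp_force: 58.4
t: 13.5
tool_pos: [0.5648, 0.058, 0.0507]
ee_rot: [[-0.963, 0.268, 0.002], [0.268, 0.963, 0.0], [-0.002, 0.001, -1.0]]
wrist_force: [-0.4, -0.0, 5.7]
width: 0.164
grasp_force: 58.4
t: 13.8
tool_pos: [0.5647, 0.0572, 0.0507]
ee_rot: [[-0.963, 0.268, 0.003], [0.268, 0.963, 0.0], [-0.002, 0.001, -1.0]]
wrist_force: [-1.4, 1.9, 4.8]
width: 0.166
grasp_force: 58.5
```

```bash
for i in 1; do python3 -m handwheel '[[[0,-1,0],[0,0,0]],[[0,-1,0],[0,0,0]],[[0,-1,0],[0,0,0]]]' | grep -E 'pos|wrist'; python3 -m handwheel '[[[0,-1,0],[0,0,0]],[[0,-1,0],[0,0,0]],[[0,-1,0],[0,0,0]]]'| grep -E 'pos|wrist'; done
```

```text
tool_pos: [0.5644, 0.0563, 0.0507]
wrist_force: [-0.8, 1.7, 5.2]
tool_pos: [0.5641, 0.0553, 0.0507]
wrist_force: [0.1, 3.1, 6.0]
```

```bash
python3 -m handwheel '[[[0,-1,0],[0,0,0]],[[0,-1,0],[0,0,0]],[[0,-1,0],[0,0,0]]]'| grep -E 'pos|wrist'
```

```text
tool_pos: [0.5639, 0.0547, 0.0507]
wrist_force: [0.1, 5.7, 5.6]
```

```bash
python3 -m handwheel '[[[0,-1,0],[0,0,0]],[[0,-1,0],[0,0,0]],[[0,-1,0],[0,0,0]]]'| grep -E 'pos|wrist'
```

```text
tool_pos: [0.564, 0.0546, 0.0508]
wrist_force: [2.3, 12.8, 5.0]
```

```bash
python3 -m handwheel '[[[0,-0.7,0],[0,0,0]],[[0,-0.7,0],[0,0,0]],[[0,-0.7,0],[0,0,0]]]'| grep -E 'pos|wrist'
python3 -m handwheel '[[[0,0,0],[0,0,0]],[[0,0,0],[0,0,0]],[[0,0,0],[0,0,0]],[[0,0,-40],[0,0,0]],[[0,0,-80],[0,0,0]],[[0,0,-120],[0,0,0]],[[0,0,-160],[0,0,0]],[[0,0,-160],[0,0,0]]]' 36
python3 - <<'E'
from meas import *
o,p,d=cap("wrist");save("w4.png",p);uv,P=cloud(p,d,o);u,v=uv.T
O=np.array([.536,-.0418]);a=np.radians(74.4);ey=np.array([np.cos(a),np.sin(a)]);ex=np.array([ey[1],-ey[0]])
S=(P[:,:2]-O);sx,sy=S@ex,S@ey
for n,b in dict(spec=(-.05,.05,-.045,.05,.105,.12),jaw=(-.04,.04,.02,.06,.037,.047),post=(-.02,.02,.08,.12,.072,.084),tile=(-.07,-.025,.09,.14,.036,.048)).items():
    r=rect(P,(sx>b[0])&(sx<b[1])&(sy>b[2])&(sy<b[3])&(P[:,2]>b[4])&(P[:,2]<b[5]));c=np.mean(r[2],0)-O;print(n,r[0],r[1],r[3],r[4],"scanner",(c@ex*1000).round(1),(c@ey*1000).round(1))
print(o["tool_pos"],o["joint_positions"].round(2))
sp=np.load("/tmp/P.npy");
# wash bottle and things near green, from first scene cloud
g=np.array([.577,-.3225]);k=(sp[:,2]>.115)&(np.hypot(*(sp[:,:2]-g).T)<.22);print("tall near green",k.sum(),sp[k].min(0),sp[k].max(0))
# green from scene, top plane, and side
for n in("scene","side"):
    _,q,_=cap(n);h=cv2.cvtColor(q,cv2.COLOR_RGB2HSV);m=cv2.inRange(h,(50,100,30),(90,255,255))
    c=max(cv2.findContours(m,0,1)[0],key=cv2.contourArea);print(n,cv2.boundingRect(c),cv2.contourArea(c))
    (cx,cy),_=cv2.minEnclosingCircle(c);print(onplane(n,[(cx,cy)],.063))
E
```

```text
tool_pos: [0.5639, 0.0545, 0.0508]
wrist_force: [3.4, 18.1, 3.9]
t: 16.1
tool_pos: [0.5644, 0.0522, 0.2145]
ee_rot: [[-0.963, 0.268, 0.009], [0.268, 0.963, -0.0], [-0.008, 0.002, -1.0]]
wrist_force: [0.7, -0.2, 0.2]
width: 0.418
grasp_force: 0.0
spec 3409 [ 0.5366 -0.0404  0.1126] [0.051  0.0361] 73.9 scanner 1.0 0.3
jaw 1091 [ 0.544  -0.0105  0.0425] [0.0192 0.0588] 75.1 scanner 0.6 30.0
post 296 [0.5625 0.055  0.0779] [0.015  0.0147] 29.6 scanner 0.1 100.4
tile 758 [0.5209 0.0794 0.0427] [0.024  0.0244] 83.6 scanner -46.6 112.7
[0.56442768 0.0521671  0.21451904] [-0.02  0.42  1.73 -0.    0.98 -1.32]
tall near green 596 [ 0.49246933 -0.47047067  0.11509551] [ 0.55440106 -0.41142623  0.19457182]
scene (174, 190, 14, 11) 108.5
[[ 0.57798529 -0.32210131  0.063     ]]
side (348, 288, 10, 13) 88.0
[[ 0.57171604 -0.32449792  0.063     ]]
```

```bash
python3 -m handwheel '[[[-15,-45,0],[0,0,0]],[[-29,-90,0],[0,0,0]],[[-43,-135,0],[0,0,0]],[[-57,-180,0],[0,0,0]],[[-71,-225,0],[0,0,0]],[[-85,-270,0],[0,0,0]],[[-99,-315,0],[0,0,0]],[[-113,-358,0],[0,0,0]]]' 0
python3 -m handwheel '[[[0,0,0],[0,0,0]],[[0,0,0],[0,0,0]],[[0,0,0],[0,0,0]]]'
python3 - <<'E'
from meas import *
o,p,d=cap("wrist");save("w5.png",p);h=cv2.cvtColor(p,cv2.COLOR_RGB2HSV);m=cv2.inRange(h,(50,100,30),(90,255,255))
c=max(cv2.findContours(m,0,1)[0],key=cv2.contourArea);(x,y),r=cv2.minEnclosingCircle(c);print((x,y),r)
uv,P=cloud(p,d,o);k=m.ravel()>0;q=P[k];t=(q[:,2]>.058)&(q[:,2]<.069);print(rect(q,t),q[:,2].max())
g=onplane("wrist",[(x,y)],.063,o)[0];print(g,o["tool_pos"],"tool shift",o["ee_rot"].T@(g-o["tool_pos"])*1000)
c2=q[t];b=np.mean(cv2.boxPoints(cv2.minAreaRect(c2[:,:2].astype(np.float32))),0);print("depth shift",o["ee_rot"].T@(np.r_[b,.063]-o["tool_pos"])*1000)
E
```

```text
t: 17.05
tool_pos: [0.5748, -0.3247, 0.2071]
ee_rot: [[-0.963, 0.268, -0.003], [0.268, 0.963, 0.002], [0.003, 0.001, -1.0]]
wrist_force: [0.5, -0.6, 0.7]
width: 0.001
grasp_force: 0.0
t: 17.35
tool_pos: [0.5753, -0.3217, 0.2081]
ee_rot: [[-0.964, 0.268, -0.002], [0.268, 0.964, 0.002], [0.002, 0.001, -1.0]]
wrist_force: [-1.2, 0.8, -0.2]
width: -0.004
grasp_force: 0.0
(278.9248046875, 188.2606964111328) 19.290794372558594
(np.int64(1079), array([ 0.5755, -0.323 ,  0.0673]), [[0.5543000102043152, -0.3221000134944916], [0.5771999955177307, -0.3472000062465668], [0.6000999808311462, -0.326200008392334], [0.5773000121116638, -0.3012000024318695]], array([0.0311, 0.0339]), 42.4) 9.0
[ 0.57664158 -0.32338972  0.063     ] [ 0.57534695 -0.32172354  0.20807752] tool shift [ -1.99508329  -1.40389344 145.07235748]
depth shift [ -2.77923344  -1.99182775 145.07013792]
```

View pics/w5.png

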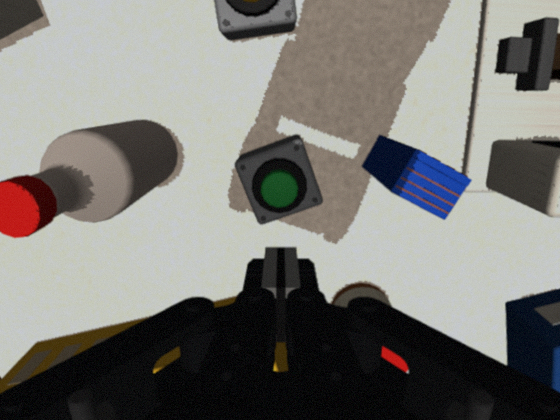

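The green cap at (279,188) is clear of the wash bottle (100,180) and the blue decoy (415,180), with the shut fingers above it. Pressing it in small steps.

```bash
python3 -m handwheel '[[[-2,-1.5,40],[0,0,0]],[[-2,-1.5,80],[0,0,0]],[[-2,-1.5,110],[0,0,0]],[[-2,-1.5,125],[0,0,0]],[[-2,-1.5,134],[0,0,0]],[[-2,-1.5,138],[0,0,0]],[[-2,-1.5,138],[0,0,0]],[[-2,-1.5,138],[0,0,0]]]'
python3 -m handwheel '[[[0,0,3],[0,0,0]],[[0,0,6],[0,0,0]],[[0,0,8],[0,0,0]],[[0,0,8],[0,0,0]]]'
```

```text
t: 18.2
tool_pos: [0.5777, -0.325, 0.0725]
ee_rot: [[-0.963, 0.268, 0.002], [0.268, 0.963, -0.001], [-0.002, -0.001, -1.0]]
wrist_force: [0.9, 0.2, -0.6]
width: 0.001
grasp_force: 0.0
t: 18.6
tool_pos: [0.5774, -0.325, 0.0634]
ee_rot: [[-0.963, 0.268, 0.001], [0.268, 0.963, -0.0], [-0.001, -0.0, -1.0]]
wrist_force: [1.0, -1.9, 3.8]
width: -0.003
grasp_force: 1.7
```

```bash
python3 -m handwheel '[[[0,0,2],[0,0,0]],[[0,0,4],[0,0,0]],[[0,0,4],[0,0,0]],[[0,0,4],[0,0,0]]]'| grep -E 'pos|wrist'; python3 -m handwheel '[[[0,0,1],[0,0,0]],[[0,0,2],[0,0,0]],[[0,0,2],[0,0,0]]]'| grep -E 'pos|wrist'
```

```text
tool_pos: [0.5775, -0.325, 0.0609]
wrist_force: [-2.8, 1.0, 16.5]
tool_pos: [0.5776, -0.3251, 0.0606]
wrist_force: [-7.3, 4.2, 31.5]
```

```bash
python3 - <<'E'
from meas import *
o,p,d=cap("wrist");save("w6.png",p);uv,P=cloud(p,d,o);
_,q,_=cap("side");save("side6.png",q)
g=np.array([.5775,-.324]);r=np.hypot(*(P[:,:2]-g).T);k=(r<.045)&(P[:,2]<.075)
print(np.histogram(P[k][:,2]*1000,bins=np.arange(-2,76,3)))
h=cv2.cvtColor(p,cv2.COLOR_RGB2HSV);m=cv2.inRange(h,(50,100,30),(90,255,255)).ravel()>0;print("green z",m.sum(),np.percentile(P[m][:,2],[5,50,95]) if m.any() else 0)
h=cv2.cvtColor(q,cv2.COLOR_RGB2HSV);m=cv2.inRange(h,(50,100,30),(90,255,255));c=max(cv2.findContours(m,0,1)[0],key=cv2.contourArea);print(cv2.boundingRect(c),cv2.contourArea(c))
cc=np.hstack([cv2.resize(p[120:330,180:380],(400,420)),cv2.resize(q[250:350,300:400],(400,420))]);save("c6.png",cc)
E
```

```text
(array([1810,  883,   72,  106,  102,  113,  119,  121,  132,  129,  150,
        150,  155,  160,  456, 4586, 1667,  163,  185, 2301, 1531,  632,
         46,  156,  194]), array([-2,  1,  4,  7, 10, 13, 16, 19, 22, 25, 28, 31, 34, 37, 40, 43, 46,
       49, 52, 55, 58, 61, 64, 67, 70, 73]))
green z 1388 [0.05864138 0.06099146 0.06254365]
(348, 291, 10, 11) 32.5
```

View pics/c6.png

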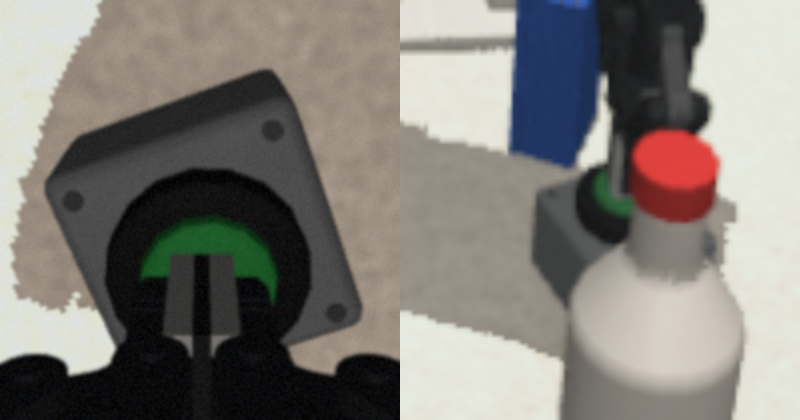

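The cap sits at 0.061 m against 0.0673 m before, about 6 mm lower and nearly level with the collar. With the force stalled at 31 N, it is fully down. Now I lift off and verify everything.

```bash
python3 -m handwheel '[[[0,0,-15],[0,0,0]],[[0,0,-50],[0,0,0]],[[0,0,-95],[0,0,0]],[[0,0,-140],[0,0,0]],[[0,0,-150],[0,0,0]],[[0,0,-150],[0,0,0]]]'
python3 - <<'E'
from meas import *
o,p,d=cap("wrist");uv,P=cloud(p,d,o);h=cv2.cvtColor(p,cv2.COLOR_RGB2HSV);m=cv2.inRange(h,(50,100,30),(90,255,255)).ravel()>0;print("green z",np.percentile(P[m][:,2],[5,50,95]))
_,s,ds=cap("scene");save("s7.png",s)
p0=np.load("/tmp/scene0.npz")["p"];df=cv2.absdiff(s,p0).max(2)
m=cv2.morphologyEx((df>50).astype(np.uint8),cv2.MORPH_OPEN,np.ones((3,3)));n,_,st,_=cv2.connectedComponentsWithStats(m);print([list(map(int,x)) for x in st[1:] if x[4]>15])
E
```

```text
t: 20.0
tool_pos: [0.5774, -0.3249, 0.2087]
ee_rot: [[-0.963, 0.268, 0.002], [0.268, 0.963, -0.001], [-0.002, -0.001, -1.0]]
wrist_force: [0.2, 0.3, -1.4]
width: 0.005
grasp_force: 0.0
green z [0.06426474 0.06750258 0.06876329]
[[116, 0, 95, 102, 3152], [471, 0, 24, 6, 91], [204, 4, 38, 46, 737], [412, 9, 7, 7, 24], [421, 11, 6, 6, 27], [347, 44, 4, 4, 16], [342, 50, 18, 33, 416], [409, 53, 151, 173, 9696], [141, 115, 46, 43, 809], [408, 130, 4, 5, 19], [418, 131, 8, 8, 32], [368, 136, 5, 4, 17], [384, 137, 23, 25, 241], [413, 139, 8, 9, 43], [432, 138, 4, 8, 28], [399, 145, 4, 4, 16], [407, 145, 36, 28, 512], [291, 146, 38, 31, 477], [318, 153, 71, 66, 1760], [279, 154, 5, 5, 21], [279, 160, 8, 5, 30], [387, 167, 5, 4, 18], [289, 169, 8, 8, 30], [249, 170, 6, 7, 25], [292, 174, 11, 11, 70], [231, 180, 5, 5, 22], [312, 180, 5, 9, 30], [237, 183, 8, 5, 29], [274, 182, 5, 4, 16], [280, 183, 4, 6, 21], [218, 184, 5, 5, 22], [224, 184, 4, 6, 21], [263, 185, 5, 4, 18], [207, 187, 7, 5, 30], [257, 189, 7, 8, 35], [266, 189, 11, 6, 39], [199, 191, 8, 9, 37], [218, 191, 27, 29, 360], [310, 191, 5, 6, 18], [248, 192, 7, 5, 24], [299, 192, 5, 4, 19], [270, 195, 8, 8, 47], [246, 196, 4, 4, 16], [252, 199, 11, 9, 56], [303, 198, 11, 8, 48], [318, 199, 8, 6, 38], [244, 201, 6, 4, 22], [327, 200, 6, 5, 22], [290, 205, 13, 17, 128], [161, 206, 5, 5, 22], [324, 206, 6, 5, 22], [275, 209, 12, 8, 61], [192, 211, 9, 17, 70], [314, 214, 17, 11, 116], [202, 216, 4, 5, 18], [176, 223, 7, 6, 29], [196, 224, 11, 8, 66], [288, 226, 21, 17, 152], [181, 229, 7, 11, 49], [189, 229, 8, 7, 36], [177, 233, 3, 6, 18], [277, 235, 13, 11, 59], [315, 237, 11, 16, 110], [292, 244, 6, 5, 23]]
```

View pics/s7.png

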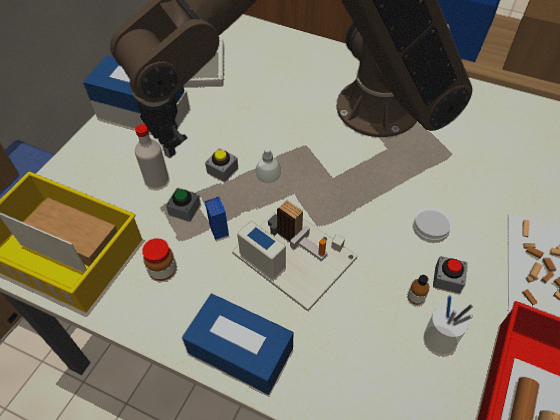

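The picture shows the specimen clamped and upright at (289,220), bark to the head, the jaw shut, the green button (182,197) back up, and everything else in place.

```bash
python3 -c "
from bench import arm
print(arm.job_done())"
```

```text
the job is handed in; nothing more can be done
None
```

I turned the specimen so its bark faces the window and clamped it snugly mid-jaw. I then pressed the green button fully down and let it come back up. The red and yellow buttons and the other things on the bench were left alone, and the job was handed in at about 20 s.

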